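Weld the tab and hold the cell up in the tongs

ROBOT

A 7-joint arm with a two-finger parallel gripper is mounted at the origin on the work surface. World frame = base frame: x ahead of the robot, y to its left, z up, the work surface at z = 0. Lengths are in m, angles in rad, forces in N, time in s.
With the tool pointing down it reaches from about 0.4 to 0.85 m from the base axis. Payload 10.4 kg.
Tool frame: the origin (TCP) lies at the very end of the fingers, on their centre line; the grasp point (between the pads) lies 19 mm behind it; z points along the fingers, y is the line along which they close (so a half turn about z gives the same grasp; the last joint's range is limited). The gripper opens to 85 mm and grips with 20 to 120 N. Pads are 22 mm wide; open, the fingers measure 114 mm over their backs; the gripper's body (76 mm by 85 mm) begins 54 mm behind the grasp point. The pads swing forward as they close: fully open they stand 13 mm farther back than shut.
Start: joints at [1.264, 0.332, -0.065, 1.46, 0.022, 1.35, -0.088], TCP at [0.175, -0.6, 0.231] pointing down, gripper open.
Joint ranges: [-2.6, 2.6], [-0.5, 2.12], [-1.47, 1.34], [0.16, 2.42], [-1.27, 4.41], [0.06, 2.06], [-2.6, 2.6]. Speed limits (rad/s): [2.22, 2.22, 2.79, 2.79, 3.14, 3.14, 3.14].

INTERFACE

Orientations are given as a unit quaternion [x, y, z, w].
In Python, from workcell import * gives the robot as it stands.
- The arm moves only by the tool step_arm, never from a script. Its argument "commands" is one flat list of numbers, 7 for each row, row after row: the finger opening in mm, from 0 to 85.4, then the shift along the world's x, y, z as a fraction of full scale, then the turn, a rotation vector about the world's x, y, z as a fraction of full scale. A call has exactly 10 rows; each row is the pose to reach, as a shift and turn from the pose commanded when the call began, turning the shorter way round; what a row does not reach only later rows make up. Full scale, the value 1, is 0.6 m for a shift and pi rad for a turn. A row lasts 1/8 s, in which the tool goes at most 62.5 mm and 10.7 degrees, less where a joint would pass 70% of its speed; a pose out of reach is approached as far as the arm can. A call with a number of a shift or a turn outside -1 to 1 is refused whole. A call with a gripper value outside its range is refused whole. The fingers move at their own pace and stop on an object; "squeeze" is the grip in N (left out, the last holds). Time passes only in rows, so rows that repeat a pose let the fingers close, or fill a call up. It gives the time, the measured TCP pose, the force, the opening and the grip force at its end, in the units of the state.
- get_obs(): the state, without advancing time (a new reading comes with each control period).
- camera(name): name is "scene" or "top" or "wrist"; returns the picture (384x512x3 uint8, red, green, blue); there is no depth.
- camera_params(name): a dict with "mtx" (3x3 intrinsics, pixels), "extrinsics" (4x4, takes a point from world to camera coordinates); the wrist camera has in their place "tool_from_camera" (4x4, takes a point from camera to tool coordinates, whose origin is the TCP and whose axes are the flange's). Camera axes: x right, y down, z forward; pixel columns grow to the right and rows downward; lengths in m; the calibration is good to about 2 mm. A picture is of the moment at which its call begins: read the wrist's pose just before it. camera_params takes no time and is no camera call.
- hand_in(): hands the job in; it is judged then, once.
The state is a dict: "clock": time; "joint_pos": joint angles; "joint_velocities": joint speeds; "tau": joint torques, N m; "position": TCP position; "ee_rot": TCP orientation; "ft_force": force on the tool from outside, world axes, zero at the start; "torque": the same for the moment, N m; "grip_width": opening from 0.0 (shut) to 1.0 (fully open); "grasp_force": force on a finger pad.
Only numpy, scipy, OpenCV 4.12 (cv2) and the standard library are available. Lean on these libraries where they do the work, as an engineer would, in place of code of your own. Each camera call takes 0.05 s, during which the arm holds its last target. There are 200 camera calls.

TASK

Spot-weld the tab on the battery cell that stands on the welder: press the welder's side lever down to its stop, hold it there a moment, and let it spring back up. Then take the insulated tongs, close them on that cell, draw it out from under the welder head and finish holding it up in the tongs, still and roughly upright, beside or in front of the welder with its underside at least 15 cm above the bench; the program ends while still holding. Touch the cell only with the tongs, and leave the other small things on the bench where they are.

Things in the scene. Friction and masses are not known exactly. Their poses are not given: they have to be found in the camera images.
- welder: fixed bench spot welder. Origin on the bench under its anvil's centre; x from the anvil to its cabinet, y to its lever side, z up. In mm: base plate x -55..170, y +-60, 25 high; cabinet x 70..170, y +-42, 220 high; head over the anvil x -25..75, y +-22, z 165..215. Open in front (-x) and at the sides of the anvil (48 mm round stud)
- electrode (a point): tip of the copper electrode (14 mm diameter, hanging from the head over the anvil) with the lever up: 121 mm above the bench, 31 mm above the cell's top. It goes down with the lever and stops just above the cell
- anvil (a point): centre of the anvil's flat copper top (38 mm diameter), 40 mm above the bench; the cell stands on it. Axes as the welder's
- lever_hinge (a point): pivot of the lever, 190 mm above the bench, 27 mm to the y side of the anvil axis; the pivot axis is the welder's x axis
- lever_grip (a point): middle of the lever's black grip bar (22 mm diameter, 70 mm long, along the welder's x), 150 mm from the pivot; the lever points out to the welder's +y side. Up, the grip is 275 mm above the bench, at the stop 160 mm. It can be pushed down from above
- lever (a joint): lever angle: 0 = up at rest (34 deg above level), grows as the grip is pressed down, 0.8 rad = at its stop (12 deg below level). A spring brings it back up by itself; the push at the grip is about 2 N at the start and 6 N at the stop
- tongs: insulated tongs lying on their side: two steel arms with black rubber grip sleeves and jaws, on a sprung hinge; 222 mm long, 32 mm high, 80 g, balanced near the origin. Origin midway between the sleeves at the underside; x from hinge to jaws, z up, y across; hinge at x = -90 mm
- sleeves (a point): middle between the two grip sleeves (x -35..35 mm of the tongs' origin, z 0..32 mm; this point at z = 16 mm): grip here, one finger outside each sleeve, closing along the tongs' y. Width over them 54 mm sprung open, 36 mm closed on the cell (then sleeves and jaws are parallel). Springs push about 3 N per finger when open, 6 N closed
- jaws (a point): middle between the two jaws, at x = 110 mm, z = 16 mm of the tongs' origin. Jaws 42 mm long (x 89..131 mm), 32 mm high, 66 mm apart when sprung open. Gripping the sleeves part-way (47 mm over them) carries the tongs with the jaws about 50 mm apart
- tongs_left (a joint): closing angle of the left arm of the tongs about the hinge: 0 = sprung open, 0.10 rad = closed on the cell, 0.17 = jaws shut on nothing
- tongs_right (a joint): the same for the right arm; both arms move together
- cell: the cell to weld and lift: stout grey cylinder, 26 mm diameter, 50 mm tall, 40 to 80 g, standing on the welder's anvil with a bright metal tab across its top. Origin at the centre of its underside, z up along its axis
- spare1: bystander: slim cylindrical cell, 18 mm diameter, 65 mm tall, standing in the small white tray; origin at its underside
- spare2: bystander: a second slim cell like spare1, in the same tray; origin at its underside
- block_battery: bystander: rectangular block battery lying on the bench, 46 x 27 x 18 mm; origin at its underside
- ink_bottle: bystander: small amber jar, 40 mm diameter, 75 mm tall; origin at its underside
- driver: bystander: screwdriver, 160 mm long, lying on the bench; origin at its underside
Not all that is in view belongs to the job. Leave any blue look-alike of the tongs alone.

How it is judged:
By the outcome, as a careful person would: the job done as asked, in the order asked, and still so for the second after the job is handed in, while the arm keeps its last pose, push and grip.
It also fails if it takes over 69 s, if anything falls off the work surface, if the arm or the gripper's body presses on something with over 40 N, if the wrist force passes 120 N, or if a joint passes its speed limit or range.

## Working session

There is one attempt and no reset: what is moved stays moved. The work goes in short steps, Python scripts to look and compute and a tool call to move; the robot and the scene stay as the last step left them, time stands still between calls to the robot, and variables do not carry over. Pictures are saved under pics/ and viewed, at most 10 in all, crops included, and the job is handed in when it is done.

Besides the shell and the picture viewer there is one more tool, called after "Request:" as a command line: name --argument value ..., lists and objects as JSON in quotes. step_arm: Moves the arm, as the interface text tells. Its arguments: {"type":"object","properties":{"commands":{"type":"array","items":{"type":"number"}},"squeeze":{"type":"number"}},"required":["commands"]}

```bash
mkdir -p pics; ls
python3 - <<'E'
from workcell import *
import cv2,numpy as np
np.set_printoptions(precision=4,suppress=True)
o=get_obs();print({k:o[k] for k in('clock','position','ee_rot','ft_force','grip_width')})
for n in('scene','top'):
    cv2.imwrite(f'pics/{n}0.png',camera(n)[:,:,::-1]);p=camera_params(n);print(n,p['mtx'],p['extrinsics'])
print(camera_params('wrist'))
a=cv2.imread('pics/scene0.png');b=cv2.imread('pics/top0.png')
E
```

```text
pics
{'clock': 0.0, 'position': array([ 0.1749, -0.5996,  0.2305]), 'ee_rot': array([ 0.9899,  0.1414, -0.0001, -0.0007]), 'ft_force': array([ 0.5782, -0.4738, -1.469 ]), 'grip_width': 0.9966622473036029}
scene [[371.0585   0.     256.3294]
 [  0.     371.0585 192.3001]
 [  0.       0.       1.    ]] [[-0.859   0.5118 -0.0132  0.4647]
 [ 0.3303  0.5343 -0.7781 -0.0356]
 [-0.3912 -0.6728 -0.628   1.662 ]
 [ 0.      0.      0.      1.    ]]
top [[350.0929   0.     253.0381]
 [  0.     350.0929 189.0668]
 [  0.       0.       1.    ]] [[ 0.0914 -0.9958 -0.0038 -0.0385]
 [-0.976  -0.0889 -0.199   0.5356]
 [ 0.1978  0.0219 -0.98    1.1945]
 [ 0.      0.      0.      1.    ]]
{'mtx': array([[271.3517,   0.    , 255.3732],
       [  0.    , 271.3517, 189.1342],
       [  0.    ,   0.    ,   1.    ]]), 'tool_from_camera': array([[ 0.0001, -0.954 , -0.2999,  0.0763],
       [ 1.    ,  0.0001, -0.    , -0.0009],
       [ 0.    , -0.2999,  0.954 , -0.1425],
       [ 0.    ,  0.    ,  0.    ,  1.    ]])}
```

View pics/scene0.png

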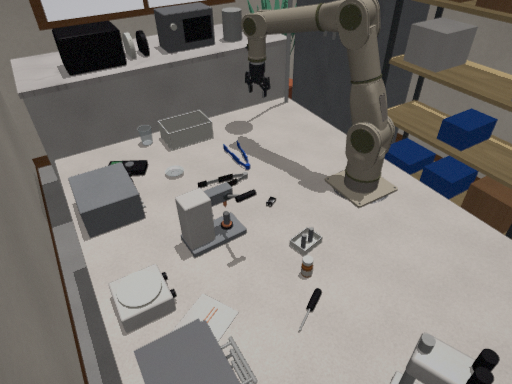

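View pics/top0.png

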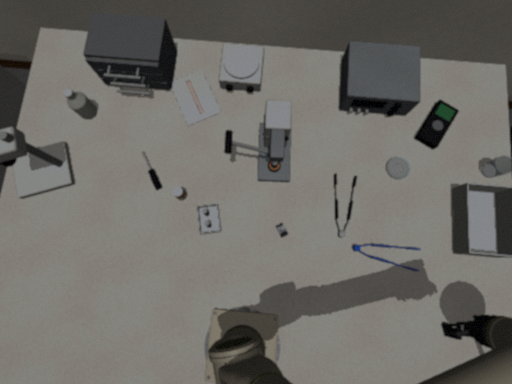

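The scene view shows the welder near (210,220). The top view shows the welder cabinet at (277,115), cell and anvil at (274,165), lever grip at (228,141). There are two tongs candidates: black-and-steel at (345,205) and blue at (387,257). The black ones fit, since the blue one is the look-alike. I'll confirm in a crop and measure.

```bash
cat > h.py <<'E'
from workcell import *
import cv2,numpy as np
from scipy.spatial.transform import Rotation as R
np.set_printoptions(precision=4,suppress=True)
def cam(n,o=None):
    p=camera_params(n)
    if n=='wrist':
        T=np.eye(4);T[:3,:3]=R.from_quat(o['ee_rot']).as_matrix();T[:3,3]=o['position']
        C=T@p['tool_from_camera']
    else: C=np.linalg.inv(p['extrinsics'])
    return p['mtx'],C
def ray(K,C,uv):
    return C[:3,3],C[:3,:3]@np.linalg.solve(K,[uv[0],uv[1],1.])
def onz(K,C,uv,z):
    c,d=ray(K,C,uv);return c+d*(z-c[2])/d[2]
def proj(K,C,P):
    q=np.linalg.inv(C)@np.r_[P,1];q=K@q[:3];return q[:2]/q[2]
E
python3 - <<'E'
from h import *
a=cv2.imread('pics/top0.png');b=cv2.imread('pics/scene0.png')
c1=cv2.resize(a[95:245,215:375],None,fx=3.75,fy=3.75,interpolation=2)
cv2.imwrite('pics/crop1.png',c1)
K,C=cam('top')
hsv=cv2.cvtColor(a,cv2.COLOR_BGR2HSV)
m=((hsv[...,2]<60)).astype('u1')
n,l,s,ce=cv2.connectedComponentsWithStats(m)
for i in range(1,n):
    x,y,w,h,ar=s[i]
    if ar>15 and 215<x<375 and 95<y<250: 
        print(s[i],ce[i],'z16',onz(K,C,ce[i],.016)[:2],'z275',onz(K,C,ce[i],.275)[:2])
E
```

```text
[259 127  24  45 272] [269.5294 149.7831] z16 [ 0.7002 -0.0367] z275 [ 0.616  -0.0326]
[225 131   8  22 145] [228.2828 141.8828] z16 [0.7173 0.1211] z275 [0.6295 0.0928]
[284 130   5  16  47] [286.1489 135.9149] z16 [ 0.7606 -0.0949] z275 [ 0.664  -0.0789]
[334 174   2  11  21] [334.5238 179.2381] z16 [ 0.6087 -0.2851] z275 [ 0.5432 -0.23  ]
[352 177   4  10  23] [353.8696 181.4348] z16 [ 0.6068 -0.3564] z275 [ 0.5417 -0.2867]
[335 199   3  20  48] [335.8125 209.3333] z16 [ 0.497  -0.2948] z275 [ 0.4545 -0.2377]
[347 201   5  19  48] [349.0833 210.5417] z16 [ 0.4969 -0.3429] z275 [ 0.4544 -0.2759]
[281 231   6   5  21] [283.5714 233.381 ] z16 [ 0.3931 -0.1125] z275 [ 0.3719 -0.0928]
```

View pics/crop1.png

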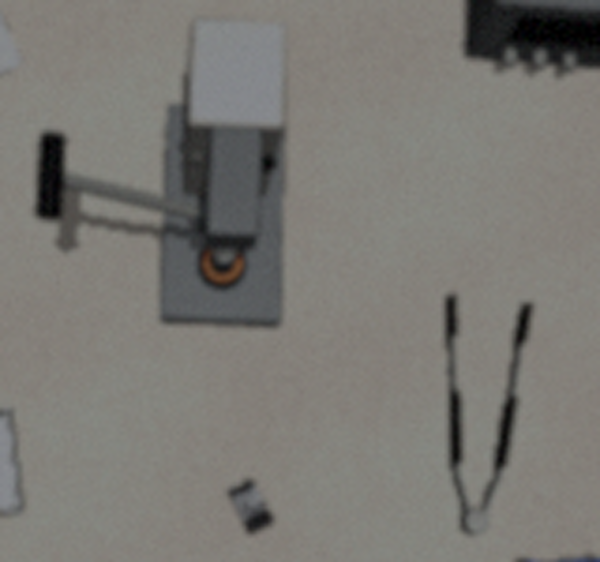

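Run:
```python
from h import *
K,C=cam('top')
f=lambda u,v,z:onz(K,C,(215+(u+.5)/3.75-.5,95+(v+.5)/3.75-.5),z)[:2]
print('hinge',f(475,522,.016))
fl,fr=f(163,322,.025),f(281,325,.025);print('base front',fl,fr,np.linalg.norm(fl-fr),(fl+fr)/2)
bl=f(169,104,.025);print('bl',bl)
ct=[f(192,124,.22),f(283,127,.22),f(282,26,.22),f(195,20,.22)];print('cab',ct)
print('ring',f(222,266,.04))
hd=[f(208,234,.215),f(255,236,.215)];print('head front',hd)
a=cv2.imread('pics/top0.png');b=cv2.imread('pics/scene0.png')
hsv=cv2.cvtColor(a,cv2.COLOR_BGR2HSV)
m=((hsv[...,1]>110)&(hsv[...,0]<20)).astype('u1');m[:140]=0;m[185:]=0;m[:,:255]=0;m[:,295:]=0
p=cv2.findNonZero(m);print(cv2.minEnclosingCircle(p),len(p))
c=cv2.resize(b[130:260,160:290],None,fx=4.4,fy=4.4,interpolation=2);cv2.imwrite('pics/crop2.png',c)
```

```text
hinge [ 0.4103 -0.3183]
base front [ 0.5763 -0.0045] [ 0.5837 -0.1196] 0.11533378146740819 [ 0.58  -0.062]
bl [0.8023 0.0095]
cab [array([ 0.7062, -0.0157]), array([ 0.7105, -0.093 ]), array([ 0.8026, -0.0857]), array([ 0.8014, -0.0103])]
ring [ 0.6338 -0.0569]
head front [array([ 0.6119, -0.0373]), array([ 0.6137, -0.0768])]
((273.6363525390625, 164.90908813476562), 5.473546981811523) 51
```

View pics/crop2.png

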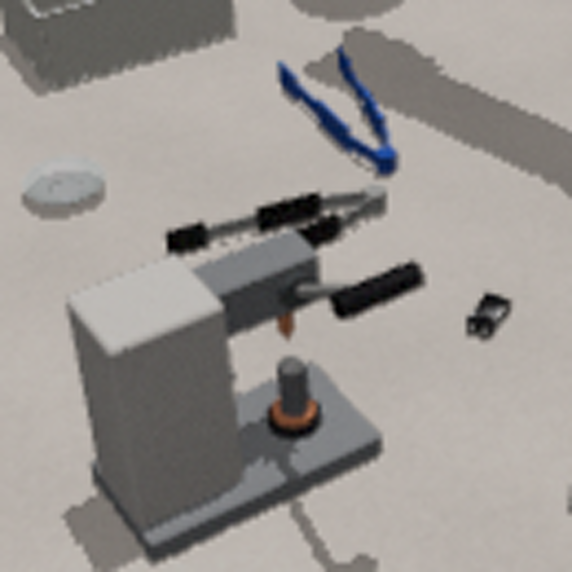

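The crop confirms it: black/steel tongs at scene (226,179), the blue look-alike at (237,155). Estimated poses:

- **Anvil:** (0.635, -0.057), welder yaw about +3.6°.
- **Lever grip:** (0.627, 0.094, 0.275), which agrees with the geometry given.
- **Tongs origin:** (0.498, -0.319), yaw about -1°.

First I'll move high, over to the lever.

Request:
step_arm --commands '[0,0.05,0.08,0.1,0,0,-0.03,0,0.53,0.8,0.24,0,0,-0.09,0,0.53,0.8,0.24,0,0,-0.09,0,0.53,0.8,0.24,0,0,-0.09,0,0.53,0.8,0.24,0,0,-0.09,0,0.53,0.8,0.24,0,0,-0.09,0,0.53,0.8,0.24,0,0,-0.09,0,0.53,0.8,0.24,0,0,-0.09,0,0.53,0.8,0.24,0,0,-0.09,0,0.53,0.8,0.24,0,0,-0.09]' --squeeze 40

```text
clock: 1.35
position: [0.494, -0.1171, 0.3757]
ee_rot: [1.0, 0.002, 0.0, -0.0]
ft_force: [0.5, -0.2, -0.3]
grip_width: 0.002
grasp_force: 0.0
```

Request:
step_arm --commands '[0,0.222,0.35,0,0,0,0,0,0.222,0.35,0,0,0,0,0,0.222,0.35,0,0,0,0,0,0.222,0.35,0,0,0,0,0,0.222,0.35,-0.12,0,0,0,0,0.222,0.35,-0.12,0,0,0,0,0.222,0.35,-0.12,0,0,0,0,0.222,0.35,-0.12,0,0,0,0,0.222,0.35,-0.12,0,0,0,0,0.222,0.35,-0.12,0,0,0]'

```text
clock: 2.6
position: [0.6264, 0.0898, 0.3044]
ee_rot: [1.0, 0.0, 0.001, 0.0]
ft_force: [0.5, 0.3, -0.0]
grip_width: 0.001
grasp_force: 0.0
```

Run:
```python
from h import *
w=camera('top')
a=cv2.resize(w[90:190,180:310],None,fx=4,fy=4)
s=camera('scene');b=cv2.resize(s[130:260,150:290],None,fx=3,fy=3)
H=400;c=np.zeros((H,790,3),'u1');c[:400,:520]=a[:400,:520];c[:390,520:790]=b[:390,60:330]
cv2.imwrite('pics/l1.png',c[:,:,::-1])
```

```text
(no output)
```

View pics/l1.png

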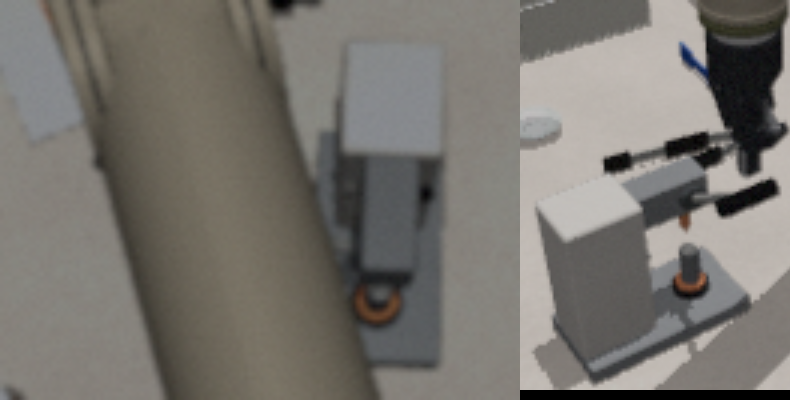

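The scene view shows the shut fingertips right above the grip bar (crop (745,170)). Pressing along its arc.

Request:
step_arm --commands '[0,0,0.007,-0.03,0,0,0,0,0,0.017,-0.048,0,0,0,0,0,0.027,-0.065,0,0,0,0,0,0.037,-0.095,0,0,0,0,0,0.046,-0.128,0,0,0,0,0,0.05,-0.15,0,0,0,0,0,0.05,-0.171,0,0,0,0,0,0.048,-0.19,0,0,0,0,0,0.0475,-0.206,0,0,0,0,0,0.0475,-0.206,0,0,0]'

```text
clock: 3.95
position: [0.626, 0.1186, 0.1792]
ee_rot: [1.0, 0.001, -0.0, -0.0]
ft_force: [-0.9, 2.5, 4.9]
grip_width: 0.004
grasp_force: 2.6
```

Request:
step_arm --commands '[0,0,-0.001,-0.008,0,0,0,0,0,-0.002,-0.012,0,0,0,0,0,-0.003,-0.015,0,0,0,0,0,-0.003,-0.016,0,0,0,0,0,-0.003,-0.017,0,0,0,0,0,-0.003,-0.018,0,0,0,0,0,-0.003,-0.019,0,0,0,0,0,-0.003,-0.02,0,0,0,0,0,-0.003,-0.02,0,0,0,0,0,-0.003,-0.02,0,0,0]'

```text
clock: 5.2
position: [0.6265, 0.1172, 0.1709]
ee_rot: [1.0, 0.001, 0.001, 0.0]
ft_force: [-10.2, 1.2, 23.4]
grip_width: -0.002
grasp_force: 12.0
```

Request:
step_arm --commands '[0,0,0,0,0,0,0,0,0,0,0,0,0,0,0,0,0,0,0,0,0,0,0,0,0,0,0,0,0,0,0.004,0.05,0,0,0,0,0,0,0.1,0,0,0,0,0,-0.02,0.15,0,0,0,0,0,-0.04,0.2,0,0,0,0,0,-0.05,0.3,0,0,0,0,0,-0.05,0.38,0,0,0]'

```text
clock: 6.45
position: [0.6262, 0.0844, 0.3976]
ee_rot: [1.0, -0.001, 0.0, 0.001]
ft_force: [1.1, 0.9, 0.1]
grip_width: -0.001
grasp_force: 0.0
```

Request:
step_arm --commands '[80,-0.22,-0.673,0,0,0,0,80,-0.22,-0.673,0,0,0,0,80,-0.22,-0.673,0,0,0,0,80,-0.22,-0.673,0,0,0,0,80,-0.22,-0.673,0,0,0,0,80,-0.22,-0.673,0,0,0,0,80,-0.22,-0.673,-0.3,0,0,0,80,-0.22,-0.673,-0.3,0,0,0,80,-0.22,-0.673,-0.3,0,0,0,80,-0.22,-0.673,-0.3,0,0,0]'

```text
clock: 7.7
position: [0.4904, -0.3181, 0.2114]
ee_rot: [1.0, -0.001, -0.004, -0.002]
ft_force: [0.8, 0.1, 1.8]
grip_width: 0.942
grasp_force: 0.0
```

Run:
```python
from h import *
o=get_obs();print(o['position'],o['ee_rot'])
w=camera('wrist')[:,:,::-1].copy();K,C=cam('wrist',o)
cv2.imwrite('pics/w1.png',w)
m=(w.max(2)<60).astype('u1')
n,l,s,ce=cv2.connectedComponentsWithStats(m)
for i in range(1,n):
    if s[i,4]>60: print(s[i],ce[i],onz(K,C,ce[i],.03)[:2])
for P in((.498,-.295,.032),(.498,-.343,.032),(.608,-.285,.032),(.608,-.356,.032)):print(proj(K,C,np.array(P)))
```

```text
[ 0.4904 -0.3181  0.2114] [ 1.     -0.0012 -0.0043 -0.0018]
[  0   0  36  57 980] [19.7163 28.2214] [ 0.6414 -0.0688]
[ 62   0  28  84 810] [75.8815 40.1136] [ 0.63   -0.1258]
[  0  18  12  26 238] [ 4.5924 31.2437] [ 0.6386 -0.052 ]
[223  41  10  43 240] [227.2625  61.9125] [ 0.6084 -0.2864]
[285  43  11  42 221] [290.1719  63.4434] [ 0.6067 -0.3548]
[233 130   9  57 293] [237.4266 156.5495] [ 0.5043 -0.2951]
[271 130  12  58 270] [276.3148 157.3222] [ 0.5033 -0.342 ]
[ 84 205  38  36 419] [104.0263 224.7637] [ 0.4141 -0.1182]
[    0   235   512   149 40562] [258.0567 331.5524] [ 0.2372 -0.3201]
[237.373  162.0297]
[277.2028 161.9708]
[225.8107  62.0836]
[291.5394  61.8867]
```

View pics/w1.png

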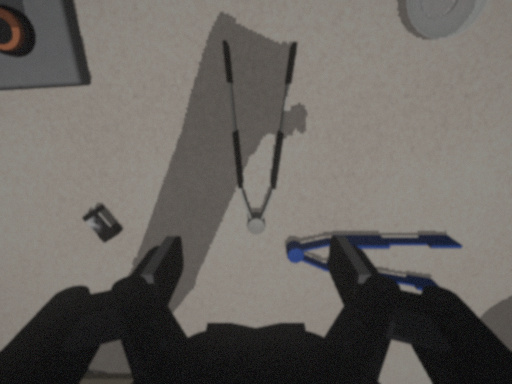

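The wrist view shows the black tongs, sleeves at (237,157) and (276,157), jaws at (227,62) and (290,63), matching the top-view estimate. The blue look-alike is clear of them at (370,255). Descending over the sleeves.

Request:
step_arm --commands '[78,0.014,-0.001,-0.1,0,0,-0.006,78,0.014,-0.001,-0.2,0,0,-0.006,78,0.014,-0.001,-0.26,0,0,-0.006,78,0.014,-0.001,-0.29,0,0,-0.006,78,0.014,-0.001,-0.31,0,0,-0.006,78,0.014,-0.001,-0.32,0,0,-0.006,78,0.014,-0.001,-0.33,0,0,-0.006,78,0.014,-0.001,-0.33,0,0,-0.006,78,0.014,-0.001,-0.33,0,0,-0.006,78,0.014,-0.001,-0.33,0,0,-0.006]'

```text
clock: 9.0
position: [0.5028, -0.3178, 0.0181]
ee_rot: [1.0, -0.009, 0.0, 0.0]
ft_force: [-0.1, -0.2, 0.3]
grip_width: 0.912
grasp_force: 0.0
```

Request:
step_arm --commands '[70,-0.004,-0.001,-0.012,0,0,0,66,-0.004,-0.001,-0.022,0,0,0,62,-0.004,-0.001,-0.022,0,0,0,58,-0.004,-0.001,-0.022,0,0,0,55,-0.004,-0.001,-0.022,0,0,0,52,-0.004,-0.001,-0.022,0,0,0,49,-0.004,-0.001,-0.022,0,0,0,47,-0.004,-0.001,-0.022,0,0,0,47,-0.004,-0.001,-0.022,0,0,0,47,-0.004,-0.001,-0.022,0,0,0]' --squeeze 40

```text
clock: 10.25
position: [0.5011, -0.3182, 0.0054]
ee_rot: [1.0, -0.009, 0.001, 0.0]
ft_force: [-0.9, 1.1, 7.1]
grip_width: 0.553
grasp_force: 6.0
```

Request:
step_arm --commands '[47,0,0,0.01,0,0,0,47,0,0,0.03,0,0,0,47,0,0,0.06,0,0,0,47,0,0,0.1,0,0,0,47,0,0,0.14,0,0,0,47,0,0,0.17,0,0,0,47,0,0,0.19,0,0,0,47,0,0,0.2,0,0,0,47,0,0,0.2,0,0,0,47,0,0,0.2,0,0,0]'

```text
clock: 11.5
position: [0.4998, -0.3181, 0.1237]
ee_rot: [1.0, -0.009, -0.001, -0.0]
ft_force: [0.1, -0.1, -0.2]
grip_width: 0.552
grasp_force: 4.1
```

Run:
```python
from h import *
o=get_obs();print(o['position'],o['ee_rot'],o['grip_width'])
w=camera('wrist')[:,:,::-1];cv2.imwrite('pics/w2.png',w)
s=camera('scene')[:,:,::-1];s=cv2.resize(s[110:260,170:320],None,fx=2.56,fy=2.56)
cv2.imwrite('pics/w2c.png',cv2.resize(np.hstack([w,s]),None,fx=.88,fy=.88))
K,C=cam('wrist',o)
m=(w.max(2)<60).astype('u1')
n,l,st,ce=cv2.connectedComponentsWithStats(m)
for i in range(1,n):
    if st[i,4]>60: print(st[i],ce[i],onz(K,C,ce[i],o['position'][2]+.026)[:2])
```

```text
[ 0.4998 -0.3181  0.1237] [ 1.     -0.0089 -0.0005 -0.0003] 0.5519020322631749
[   0    0   35   95 1494] [14.7055 48.4364] [ 0.598  -0.2261]
[    0     0   512   384 48027] [260.4999 301.3617] [ 0.4784 -0.3197]
[ 36 247  28  20 163] [ 50.     255.8957] [ 0.5069 -0.2174]
[ 57 267  30  25 338] [ 72.6538 279.5   ] [ 0.4933 -0.2254]
```

View pics/w2c.png

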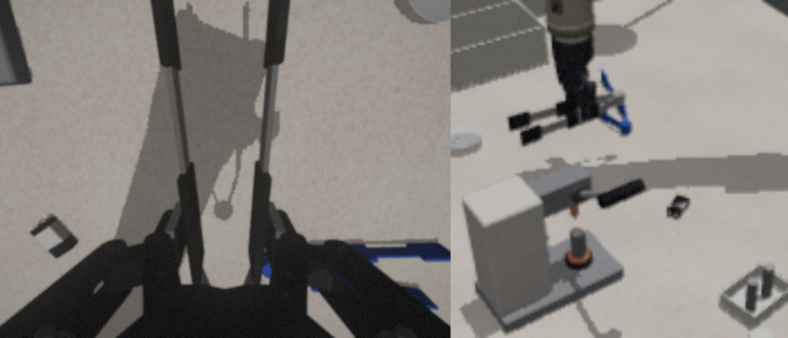

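Tongs are held level with the jaws open (left wrist panel, jaws at about (165,30) and (275,30)), and the lever has sprung up. Moving in front of the welder and aligning the yaw.

Request:
step_arm --commands '[47,-0.005,0.025,0.01,0,0,0.003,47,-0.015,0.075,0.01,0,0,0.006,47,-0.028,0.13,0.01,0,0,0.01,47,-0.04,0.19,0.01,0,0,0.014,47,-0.055,0.25,0.01,0,0,0.018,47,-0.067,0.31,0.01,0,0,0.022,47,-0.078,0.36,0.01,0,0,0.026,47,-0.085,0.4,0.01,0,0,0.026,47,-0.088,0.415,0.01,0,0,0.026,47,-0.088,0.415,0.01,0,0,0.026]'

```text
clock: 12.85
position: [0.4474, -0.0692, 0.1307]
ee_rot: [0.999, 0.032, 0.0, 0.0]
ft_force: [-0.5, -0.6, -1.1]
grip_width: 0.552
grasp_force: 4.1
```

Run:
```python
from h import *
o=get_obs();print(o['position'],o['ee_rot'],o['grip_width'])
w=camera('wrist')[:,:,::-1];t=camera('top')[:,:,::-1]
t=cv2.resize(t[120:240,200:360],None,fx=3.2,fy=3.2,interpolation=2)
cv2.imwrite('pics/w3t.png',t);cv2.imwrite('pics/w3.png',w)
cv2.imwrite('pics/w3c.png',cv2.resize(np.hstack([w,t]),None,fx=.78,fy=.78,interpolation=3))
K,C=cam('wrist',o)
hs=cv2.cvtColor(w,cv2.COLOR_BGR2HSV)
m=((hs[...,1]>110)&(hs[...,0]<20)&(hs[...,2]>60)).astype('u1')
n,l,s,ce=cv2.connectedComponentsWithStats(m)
for i in range(1,n):
    if s[i,4]>30: print(s[i],ce[i],onz(K,C,ce[i],.04)[:2])
print(proj(K,C,np.array([.635,-.057,.04])),proj(K,C,np.array([.635,-.057,.09])))
```

```text
[ 0.4474 -0.0692  0.1307] [0.9995 0.0323 0.0001 0.0002] 0.5522444568032103
[256.3786 -64.6386] [ 256.7696 -121.5733]
```

View pics/w3c.png

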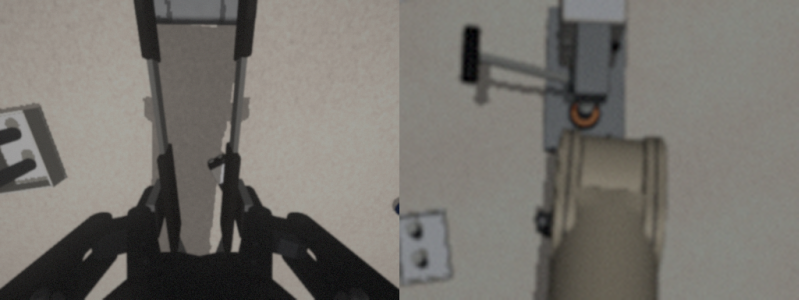

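Request:
step_arm --commands '[47,0,0,-0.02,0,0,0,47,0,0,-0.05,0,0,0,47,0,0,-0.08,0,0,0,47,0,0,-0.105,0,0,0,47,0,0,-0.12,0,0,0,47,0.01,0.001,-0.126,0,0,0,47,0.02,0.001,-0.126,0,0,0,47,0.03,0.002,-0.126,0,0,0,47,0.03,0.002,-0.126,0,0,0,47,0.03,0.002,-0.126,0,0,0]'

```text
clock: 14.2
position: [0.4654, -0.0681, 0.0551]
ee_rot: [0.999, 0.032, 0.0, 0.0]
ft_force: [0.3, -0.0, -1.4]
grip_width: 0.549
grasp_force: 4.1
```

Run:
```python
from h import *
o=get_obs();print(o['position'],o['ee_rot'],o['grip_width'])
w=camera('wrist')[:,:,::-1];s=camera('scene')[:,:,::-1].copy()
t=camera('top')[:,:,::-1]
K,C=cam('scene')
T=o['position'];ax=np.array([np.cos(.063),np.sin(.063),0])
J=T+ax*.107+[0,0,.011];
for n,P in(('jawmid',J),('jawtip',J+ax*.021),('cellmid',np.array([.635,-.057,.065])),('celltop',np.array([.635,-.057,.09]))):print(n,P,proj(K,C,P))
x0,y0=190,170
s=cv2.resize(s[y0:y0+75,x0:x0+80],None,fx=7,fy=7,interpolation=2)
cv2.imwrite('pics/s4.png',s)
```

```text
[ 0.4654 -0.0681  0.0551] [0.9995 0.032  0.0001 0.0001] 0.5486495124987916
jawmid [ 0.5722 -0.0614  0.0661] [241.0747 210.1644]
jawtip [ 0.5932 -0.06    0.0661] [236.4781 212.2593]
cellmid [ 0.635 -0.057  0.065] [227.1955 216.7861]
celltop [ 0.635 -0.057  0.09 ] [226.7798 211.8888]
```

View pics/s4.png

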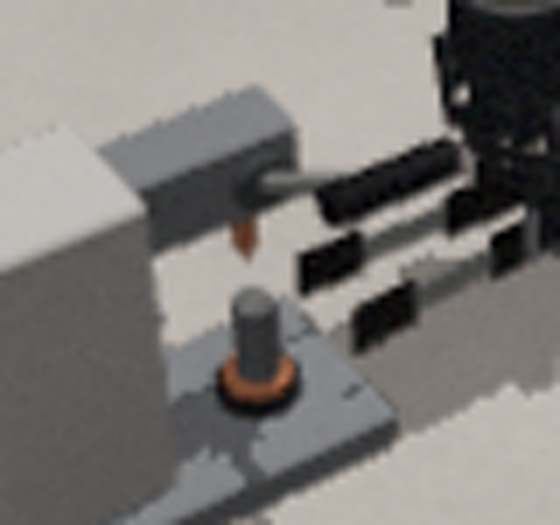

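The jaws (crop (330,262) and (384,317)) are level and straddle the line to the cell at (257,335), at mid-cell height. Sliding in.

Request:
step_arm --commands '[47,0.012,0.001,0,0,0,0,47,0.026,0.002,0,0,0,0,47,0.04,0.003,0,0,0,0,47,0.055,0.004,0,0,0,0,47,0.07,0.005,0,0,0,0,47,0.082,0.006,0,0,0,0,47,0.092,0.006,0,0,0,0,47,0.103,0.007,0,0,0,0,47,0.103,0.007,0,0,0,0,47,0.103,0.007,0,0,0,0]'

```text
clock: 15.6
position: [0.527, -0.0639, 0.0548]
ee_rot: [0.999, 0.032, -0.0, 0.0]
ft_force: [-0.8, -0.5, -0.4]
grip_width: 0.553
grasp_force: 4.1
```

Run:
```python
from h import *
o=get_obs();print(o['position'],o['ee_rot'],o['grip_width'])
w=camera('wrist')[:,:,::-1];s=camera('scene')[:,:,::-1]
s=cv2.resize(s[170:235,190:265],None,fx=5.9,fy=5.9,interpolation=2)
w=w[:240,130:380]
w=cv2.resize(w,None,fx=383/240,fy=383/240)
s=s[:383];cv2.imwrite('pics/s5.png',np.hstack([w,s])[:,:800])
```

```text
[ 0.527  -0.0639  0.0548] [ 0.9995  0.032  -0.0002  0.    ] 0.5532802518374288
```

View pics/s5.png

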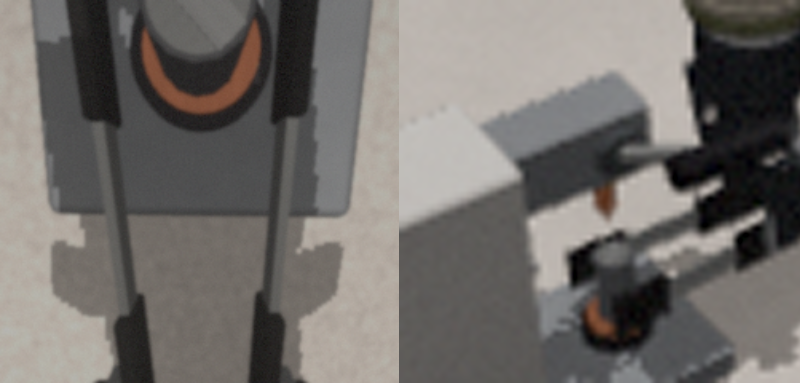

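The cell sits between the jaws: left panel, cell at (200,25), jaw inner faces at 112 and 278. Closing.

Request:
step_arm --commands '[45,0,0,0,0,0,0,43,0,0,0,0,0,0,41,0,0,0,0,0,0,39,0,0,0,0,0,0,37,0,0,0,0,0,0,35,0,0,0,0,0,0,32,0,0,0,0,0,0,28,0,0,0,0,0,0,28,0,0,0,0,0,0,28,0,0,0,0,0,0]' --squeeze 50

```text
clock: 16.95
position: [0.5273, -0.0638, 0.055]
ee_rot: [0.999, 0.032, 0.0, 0.0]
ft_force: [-0.3, 1.0, 1.6]
grip_width: 0.406
grasp_force: 51.0
```

Request:
step_arm --commands '[28,0,0,0.005,0,0,0,28,0,0,0.012,0,0,0,28,0,0,0.018,0,0,0,28,0,0,0.018,0,0,0,28,-0.015,-0.001,0.018,0,0,0,28,-0.035,-0.002,0.018,0,0,0,28,-0.06,-0.004,0.018,0,0,0,28,-0.09,-0.006,0.018,0,0,0,28,-0.12,-0.008,0.018,0,0,0,28,-0.14,-0.009,0.018,0,0,0]'

```text
clock: 18.2
position: [0.4417, -0.0696, 0.0656]
ee_rot: [0.999, 0.032, -0.0, 0.0]
ft_force: [0.5, -0.2, -1.1]
grip_width: 0.403
grasp_force: 50.6
```

Run:
```python
from h import *
o=get_obs();print(o['position'],o['ft_force'],o['grip_width'],o['grasp_force'])
w=camera('wrist');s=camera('scene')[:,:,::-1];np.save('pics/w6.npy',w)
old=cv2.imread('pics/scene0.png')
# where the cell stood (scene) : grey cylinder vs now
K,C=cam('scene')
for P in([.635,-.057,.065],[.635,-.057,.08]):
    u,v=np.round(proj(K,C,np.array(P))).astype(int);print('stand',(u,v),old[v,u],s[v,u])
P=o['position']+np.array([.107,.0067,.036-.000]);K,C=cam('wrist',o)
u,v=np.round(proj(K,C,P)).astype(int);print('wrist celltop',u,v)
g=cv2.cvtColor(w,cv2.COLOR_RGB2GRAY)
for r in range(0,90,15): print(r,g[r,150:360:7])
```

```text
[ 0.4417 -0.0696  0.0656] [ 0.4681 -0.1793 -1.0541] 0.4028769652650095 50.59076964855194
stand (np.int64(227), np.int64(217)) [49 48 50] [134 130 129]
stand (np.int64(227), np.int64(214)) [90 92 91] [142 139 138]
wrist celltop 258 8
0 [149 144 151 153 151 152 146 153  44  43 133 136 140 152 155 154 155 152
 138 135  41  39 147 145 151 149 150 150 148 150]
15 [153 152 150 143 149 147 150 152  62  38  58  97  97 103 120 135 149 120
 102  69  41  43 153 156 151 150 143 148 147 153]
30 [153 153 146 154 101  99  99  97  67  31  29  41  74  93  96  95  90  78
  46  34  32  35  95  97 142 150 148 150 151 152]
45 [156 151 149 155  97 102 101 100  87  36  32  84  39  37  33  36  40  37
  84  27  30  38 100 101 122 148 153 147 152 154]
60 [161 154 157 154  95 101 101 102  97  30  31  73 104 100  68  59  82  97
  98  29  33  42  98  96 116 148 152 151 153 155]
75 [158 155 156 157 102 102 104 101 103  66  50  59 101 100  97  99 102  99
  98  31  77  99 100  94 140 152 154 153 156 154]
```

Request:
step_arm --commands '[28,-0.02,-0.001,0.01,0,0,0,28,-0.03,-0.002,0.04,0,0,0,28,-0.03,-0.002,0.08,0,0,0,28,-0.03,-0.002,0.13,0,0,0,28,-0.03,-0.002,0.18,0,0,0,28,-0.03,-0.002,0.23,0,0,0,28,-0.03,-0.002,0.27,0,0,0,28,-0.03,-0.002,0.29,0,0,0,28,-0.03,-0.002,0.3,0,0,0,28,-0.03,-0.002,0.3,0,0,0]'

```text
clock: 19.55
position: [0.4252, -0.0705, 0.2454]
ee_rot: [0.999, 0.032, -0.0, -0.0]
ft_force: [0.6, -0.0, -0.4]
grip_width: 0.403
grasp_force: 50.6
```

Request:
step_arm --commands '[28,0,0,0,0,0,0,28,0,0,0,0,0,0,28,0,0,0,0,0,0,28,0,0,0,0,0,0,28,0,0,0,0,0,0,28,0,0,0,0,0,0,28,0,0,0,0,0,0,28,0,0,0,0,0,0,28,0,0,0,0,0,0,28,0,0,0,0,0,0]'

```text
clock: 20.8
position: [0.4252, -0.0705, 0.2457]
ee_rot: [0.999, 0.032, 0.0, 0.0]
ft_force: [-0.3, 0.2, -0.9]
grip_width: 0.406
grasp_force: 50.6
```

Run:
```python
from h import *
o=get_obs();print(o['position'],o['ft_force'],o['grip_width'],o['grasp_force'],abs(o['joint_velocities']).max())
w0=np.load('pics/w6.npy');w=camera('wrist')
for n,i in(('before',w0),('now',w)):
    g=cv2.cvtColor(i,cv2.COLOR_RGB2GRAY)
    print(n)
    for r in range(0,60,10): print(r,g[r,206:310:6])
K,C=cam('scene');s=camera('scene')[:,:,::-1];old=cv2.imread('pics/scene0.png')
c=o['position']+[.107,.0067,.01]
u,v=proj(K,C,c).astype(int);g=cv2.cvtColor(s,cv2.COLOR_BGR2GRAY)
print((u,v));print(g[v-10:v+14,u-14:u+15:1])
d=cv2.absdiff(s,old).max(2)
for nm,b in(('spares',(285,225,325,255)),('driver',(297,285,325,330)),('bottle',(300,255,317,278)),('block',(264,195,278,208))):print(nm,(d[b[1]:b[3],b[0]:b[2]]>40).sum())
```

```text
[ 0.4252 -0.0705  0.2457] [-0.3349  0.2235 -0.9187] 0.40556800901447176 50.5936074256897 0.0016799435036062027
before
0 [ 44  45 101 136 138 138 151 155 156 154 154 140 138 127  41  43 142 151]
10 [ 53  39  85 139 138 137 139 147 155 156 153 137 128  98  40  40 150 151]
20 [ 74  38  34  66  92  96  95  94  99 103 106 102  84  42  36  34 117 114]
30 [67 30 32 30 56 77 93 96 96 95 98 61 42 30 32 35 94 97]
40 [85 36 34 33 42 40 35 46 45 36 38 41 82 26 39 33 96 97]
50 [ 89  30  35  35 100  42  37  42  36  41  36  54  95  21  29  27  97 100]
now
0 [ 44  43  97 129 127 124 142 148 146 147 145 134 131 118  37  39 101 134]
10 [ 38  36  57  84  91  92  98 104 148 148 148 149 141  92  39  40 107 140]
20 [ 53  37  34  66  88  87  92  88  89  98 101  97  77  44  40  40 102 145]
30 [ 92  39  32  31  55  77  87  87  89  91  94  60  40  35  31  33  77 144]
40 [119  37  33  35  39  38  34  46  42  35  41  38  77  35  32  38 143 141]
50 [128  34  34  36  94  42  36  35  37  37  34  55  89  23  34  33 141 143]
(np.int64(248), np.int64(166))
[[ 33  57 123 177 184 184 184 177 119  84  34  46  90 135 183
[... 2179 characters left out ...]
 77 117 167
  184 184 182 182 184 183 182 180 180 181 181]
 [183 181 181 183 181 183 183 185 182 182 183 176 114 118 127 151 183 183
  184 185 184 184 183 183 182 181 182 181 182]
 [183 184 183 183 182 183 184 183 185 182 184 184 184 183 183 183 184 184
  185 186 185 184 182 183 183 183 183 183 183]
 [183 185 184 184 185 184 184 183 184 183 185 184 185 182 183 184 185 184
  185 185 184 184 183 183 184 182 183 183 184]
 [184 185 185 185 184 184 184 183 182 182 184 184 184 182 185 184 184 184
  186 184 186 184 186 184 184 184 183 185 184]
 [185 185 185 185 183 184 183 184 184 183 184 184 184 184 184 184 185 184
  185 186 187 186 183 185 185 183 184 182 184]]
spares 0
driver 0
bottle 0
block 14
```

The cell (bright top, dark jaws either side) is held still and unchanged since the draw-out, with its underside at about 0.23 m. Handing in.

```bash
python3 -c "
from workcell import *
print(hand_in())"
```

```text
the job is handed in; nothing more can be done
None
```

I pressed the lever to its stop, held it and let it spring back. I then drew the cell out with the black tongs, and the arm was holding it still and roughly upright in front of the welder, underside about 23 cm up, when I handed the job in at about 21 s; no verdict came back.

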